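Put the brass vise jaw away in the drawer

TASK

Pull the upper drawer of the small beige drawer unit well open by its handle, then pick the brass vise jaw out of the grey four-compartment bin and gently lay it flat, same way up, inside that drawer (set it down, do not drop it). Leave the upper drawer open, the lower drawer shut, and the other three parts in their own compartments.

Things in the scene. Friction and masses are not known exactly. Their poses are not given: they have to be found in the camera images.
- brass_jaw: the brass (yellow metal) vise jaw: a block 100 (x) x 32 (y) x 26 (z) mm with two dark bolt holes in its top, about 0.6 kg; it starts lying flat in one of the bin's compartments, which one varies. Origin: centre of its underside; x along its length, z up
- bin: fixed grey open bin, outside 290 x 290 x 70 mm high, walls, floor and its two crossing dividers 6 mm thick: four compartments 136 x 136 mm, centred about 71 mm from the middle in x and y, one part in each. Walls and dividers are all 70 mm high. Origin: centre of its underside
- alu_jaw: same shape as the brass jaw but of silver-grey aluminium; stays in the bin. Origin: centre of its underside
- strap: dark steel slotted clamping strap, 100 x 34 x 16 mm; stays in the bin. Origin: centre of its underside
- step_block: blue stair-shaped step block, 90 x 30 mm, 12 to 40 mm high; stays in the bin. Origin: centre of its underside
- cab_front (a point): middle of the front edge of the top board of the fixed beige drawer unit, 240 deep (x) x 270 wide (y) x 170 mm high, two drawers one above the other; its front looks along its own -x, towards the robot, and the drawer fronts stand 15 mm forward of this edge. This point is 170 mm above the table; x into the unit, z up
- cab_drawer0 (a joint): upper drawer: 0 shut, grows as it is pulled out along the unit's -x, 0.165 m fully out; it stays where it is left and slides with a few newtons
- cab_drawer0_handle (a point): middle of the upper drawer's handle: a dark horizontal round bar 11 mm thick and 120 mm long (along the unit's y) on two stubs, its axis 35 mm in front of the drawer front and 38 mm below the unit's top; moves with the drawer
- drawer_floor (a point): point on the upper drawer's inner floor (plywood coloured, 95 mm above the table), midway between its sides and 60 mm behind the inside of its front panel; moves with it, axes as cab_front. Inside, the drawer is 195 (x) x 228 (y) mm, walls 53 mm above the floor, front panel 60 mm. Out by d, its front d - 6 mm lie clear of the unit's top
- cab_drawer1 (a joint): lower drawer: 0 shut, grows as it opens; must stay shut
Not all that is in view belongs to the job. Of the things shaped like the brass_jaw, the brass one is meant.

How it is judged (in metres and radians):
On the way, in this order (a step that is already met when the one before it is completed fails the run):
1. the upper drawer is pulled out by more than 90 mm (value of joint cab_drawer0 above 0.09 m), for 0.2 s.
2. the brass jaw, held in the fingers, is lifted clear of the bin's walls (its origin more than 80 mm above the bin's underside) (z of brass_jaw in the frame of bin above 0.08 m and contact force between the fingers and brass_jaw above 0.5 N), for 0.1 s.
At the end, for the whole second after the job is handed in: The brass jaw lies at rest inside the upper drawer, flat on its underside (tilt under 0.15 rad, origin within 10 mm of the drawer floor's height); the upper drawer is still out by more than 80 mm, the lower one by less than 20 mm; the other three parts are within 80 mm of where they started (value of joint cab_drawer0 above 0.08 m and value of joint cab_drawer1 below 0.02 m and x of brass_jaw in the frame of drawer_floor between -0.06 and 0.135 m and y of brass_jaw in the frame of drawer_floor between -0.114 and 0.114 m and z of brass_jaw in the frame of drawer_floor between -0.006 and 0.01 m and angle between brass_jaw's own z axis and vertical below 0.15 rad and linear speed of brass_jaw below 0.02 m/s and distance of each of alu_jaw, strap, step_block from where it was at the start of the episode below 0.08 m); the robot touches nothing.
It fails at once if the brass jaw is dropped or thrown: it moves faster than 0.8 m/s while not held in the fingers (a fall of about 3 cm) (linear speed of brass_jaw above 0.8 m/s and contact force between the fingers and brass_jaw below 0.1 N).
It fails at once if the lower drawer is pulled out by more than 20 mm (value of joint cab_drawer1 above 0.02 m).
It fails at once if one of the other three parts is moved by more than 80 mm (distance of any of alu_jaw, strap, step_block from where it was at the start of the episode above 0.08 m).
It also fails if it takes over 59 s, if anything falls off the work surface, if the arm or the gripper's body presses on something with over 40 N, if the wrist force passes 120 N, or if a joint passes its speed limit or range.

ROBOT

A 6-joint arm with a two-finger parallel gripper is mounted at the origin on the work surface. World frame = base frame: x ahead of the robot, y to its left, z up, the work surface at z = 0. Lengths are in m, angles in degrees, forces in N, time in s.
With the tool pointing down it reaches from about 0.4 to 0.825 m from the base axis. Payload 7 kg.
Tool frame: the origin (TCP) lies midway between the tips of the shut fingers; the grasp point (between the pads) lies ctrl.grasp_offset behind it (ctrl.grasp_offset is the distance from the TCP to the grasp point, in m); z points along the fingers, y is the line along which they close (so a half turn about z gives the same grasp; the last joint's range is limited). The gripper opens to 88 mm and grips with 3 to 60 N. Pads are 19 mm wide; open, the fingers measure 130 mm over their backs; the gripper's body (78 mm by 193 mm) begins 47 mm behind the grasp point.
Start: joints at [89.101, 20.546, 0.682, 0, -70.136, -16.507], TCP at [0.202, 0.644, 0.227] pointing down, gripper open.
Joint ranges: [-176.03, 176.03], [-82.01, 121.73], [-58.28, 71.71], [-173.87, 95.51], [-174.79, -0.11], [-173.66, 173.66]. Speed limits (degrees/s): [136.94, 136.94, 172.46, 180, 180, 180].

INTERFACE

Orientations are given as [roll, pitch, yaw] about the fixed x, y, z axes, in that order (R = Rz(yaw) Ry(pitch) Rx(roll)).
In Python, from plant import ctrl gives the robot as it stands. The module is installed in compiled form; this text tells all that it offers.
- The arm moves only by the tool send_rows, never from a script. Its argument "increments" is a list that holds one entry, the list of rows, each a list of 4 numbers: the shift along the world's x, y, z normalised to -1 to 1, where 1 is 0.2 m, then the turn about the world's z normalised to -1 to 1, where 1 is 1.5 rad. In form: [[[x, y, z, roll], ...]]. A call has 1 to 12 rows; each row is the pose to reach, as a shift and turn from the pose commanded when the call began; what a row does not reach only later rows make up. A row lasts 1/8 s, in which the tool goes at most 62.5 mm and 10.7 degrees, less where a joint would pass 70% of its speed; a pose out of reach is approached as far as the arm can. A call with a number of a shift or a turn outside -1 to 1 is refused whole. A call with a gripper value outside its range is refused whole. "jaw" is the opening, from 0 (shut) to 1 (fully open), set as the call begins (left out, the last holds). The fingers move at their own pace and stop on an object; the grip force is fixed at half the most. Time passes only in rows, so rows that repeat a pose let the fingers close. It gives the time, the measured TCP pose, the force, the opening and the grip force at its end, in the units of the state.
- ctrl.get_obs(): the state, without advancing time (a new reading comes with each control period).
- ctrl.snapshot(name): name is "side" or "top" or "wrist"; returns the picture (384x512x3 uint8, red, green, blue); there is no depth.
- ctrl.calibration(name): a dict with "mtx" (3x3 intrinsics, pixels), "eye" and "attitude" of the camera in the world. Camera axes: x right, y up, looking along -z (the intrinsics and any distortion apply to the point x, -y, -z); pixel columns grow to the right and rows downward; lengths in m; the calibration is good to about 2 mm. The wrist camera is an equidistant fisheye: a pixel r from the principal point sees the ray r / f radians off the axis. A picture is of the moment at which its call begins: read the wrist's pose just before it. calibration takes no time and is no camera call; for the wrist camera it gives the pose at the moment of the call.
- ctrl.close_job(): hands the job in; it is judged then, once.
Trained networks look in the newest picture that a camera, given by its name, has taken for a name from the list of things; names that differ only in an ending like _2 or _b are one class to them, and where a whole thing is asked for, a point or a joint stands for the part that bears it (a point fixed in the world has none). Each returns a list of dicts, best first, with "conf" (0 to 1); they miss things now and then, are a little off and sometimes report something else, mostly with a low value. They report only what shows in the picture. A call takes as long as a camera call. They do not tell look-alikes from the thing itself.
- ctrl.trace(thing, camera): "mask" (384x512 bool, what is visible of it) and "bbox" ([left, top, right, bottom] in pixels, round what is visible of it).
- ctrl.spot_point(thing, camera): "pixel" ([row, column] in pixels: a listed point, or the origin of a listed thing).
The state is a dict: "clock": time; "joint_pos": joint angles; "qvel": joint speeds; "tau": joint torques, N m; "tool_pos": TCP position; "orientation": TCP orientation; "force": force on the tool from outside, world axes, zero at the start; "moment": the same for the moment, N m; "opening": finger opening in m; "gripper_force": force on a finger pad.
Only numpy, scipy, OpenCV 4.12 (cv2) and the standard library are available. Lean on these libraries where they do the work, as an engineer would, in place of code of your own. Each camera call takes 0.05 s, during which the arm holds its last target. There are 200 camera calls.

## Working session

There is one attempt and no reset: what is moved stays moved. The work goes in short steps, Python scripts to look and compute and a tool call to move; the robot and the scene stay as the last step left them, time stands still between calls to the robot, and variables do not carry over. Pictures are saved under pics/ and viewed, at most 10 in all, crops included, and the job is handed in when it is done.

Besides the shell and the picture viewer there is one more tool, called after "Call:" as name([rows], argument=value, ...), one row to a line, values as JSON. send_rows: Moves the arm, as the interface text tells. Its arguments: {"type":"object","properties":{"increments":{"type":"array"},"jaw":{"type":"number"}},"required":["increments"]}

```bash
mkdir -p pics
cat > h.py <<'E'
import numpy as np, cv2
from plant import ctrl
def ray(cam,row,col):
    c=ctrl.calibration(cam);K=np.array(c["mtx"])
    x=(col-K[0,2])/K[0,0];y=(row-K[1,2])/K[1,1]
    if cam=="wrist":
        r=np.hypot(x,y);s=np.sin(r)/max(r,1e-9);d=np.array([x*s,y*s,np.cos(r)])
    else: d=np.array([x,y,1.])
    return np.array(c["eye"]),R(c)@(d*[1,-1,-1])
def R(c):
    a=np.array(c["attitude"],float)
    if a.shape==(3,3): return a
    from scipy.spatial.transform import Rotation as S
    if a.size==3: return S.from_euler("xyz",a,degrees=True).as_matrix()
    return S.from_quat(a).as_matrix()
def atz(cam,row,col,z):
    e,d=ray(cam,row,col);return e+d*(z-e[2])/d[2]
def tri(obs):
    A=np.zeros((3,3));b=np.zeros(3)
    for o in obs:
        e,d=ray(*o);d=d/np.linalg.norm(d);P=np.eye(3)-np.outer(d,d);A+=P;b+=P@e
    return np.linalg.solve(A,b)
def save(n,im,s=1): cv2.imwrite("pics/"+n,cv2.resize(im[:,:,::-1],None,fx=s,fy=s,interpolation=cv2.INTER_CUBIC))
E
python3 - <<'E'
from h import *
np.set_printoptions(precision=3,suppress=True)
ims=[ctrl.snapshot(c) for c in("side","top")]
cv2.imwrite("pics/a.png",cv2.resize(np.hstack(ims)[:,:,::-1],None,fx=.78,fy=.78) )
save("top.png",ims[1],1.5)
print(ctrl.calibration("top"),ctrl.calibration("side"),ctrl.calibration("wrist"))
for t in["brass_jaw","bin","alu_jaw","strap","step_block","cab_front","cab_drawer0_handle","drawer_floor"]:
  for c in("top","side"):
    print(t,c,[(round(x["conf"],2),np.round(x["pixel"],1)) for x in ctrl.spot_point(t,c)[:4]])
print(ctrl.get_obs()["clock"],ctrl.grasp_offset,ctrl.get_obs()["orientation"])
E
```

```text
{'mtx': array([[426.414,   0.   , 255.592],
       [  0.   , 426.414, 191.52 ],
       [  0.   ,   0.   ,   1.   ]]), 'eye': array([0.27 , 0.045, 1.439]), 'attitude': array([  9.281,   0.112, -88.851])} {'mtx': array([[444.35 ,   0.   , 253.73 ],
       [  0.   , 444.35 , 192.443],
       [  0.   ,   0.   ,   1.   ]]), 'eye': array([-0.364, -0.857,  0.831]), 'attitude': array([ 59.988,   1.093, -45.278])} {'mtx': array([[297.319,   0.   , 257.575],
       [  0.   , 297.319, 189.25 ],
       [  0.   ,   0.   ,   1.   ]]), 'eye': array([0.276, 0.622, 0.383]), 'attitude': array([ -16.696,   -0.097, -107.417])}
brass_jaw top [(0.86, array([197.6, 238.7])), (0.54, array([199.7, 295.9])), (0.54, array([272.4, 168.6])), (0.52, array([263.7, 206.5]))]
brass_jaw side [(0.72, array([239.1, 272.2])), (0.7, array([234. , 158.8])), (0.62, array([213.7, 232.2]))]
bin top [(0.96, array([185.2, 215.9]))]
bin side [(0.57, array([198.5, 223.7])), (0.51, array([209.6, 333.7]))]
alu_jaw top [(0.57, array([163.8, 231.5]))]
alu_jaw side [(0.69, array([187.5, 346.6])), (0.64, array([197.8, 251.3]))]
strap top [(0.49, array([205.5, 200.7]))]
strap side [(0.45, array([208.2, 199.1]))]
step_block top [(0.6, array([173.1, 192.7]))]
step_block side [(0.62, array([189. , 222.6]))]
cab_front top []
cab_front side [(0.8, array([187.5, 345.2])), (0.27, array([202. , 226.9]))]
cab_drawer0_handle top [(0.92, array([166.2, 351.2])), (0.43, array([143.4, 351.9]))]
cab_drawer0_handle side [(0.84, array([208.5, 336. ]))]
drawer_floor top [(0.7, array([133.6, 340.8]))]
drawer_floor side [(0.88, array([204.6, 351.1]))]
0.9 0.0188 [-179.999    0.002  -17.407]
```

View pics/top.png

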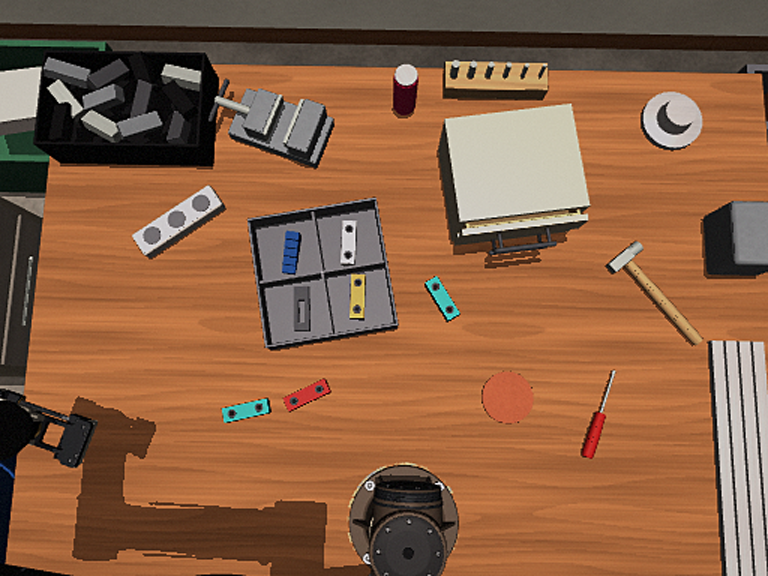

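View pics/a.png

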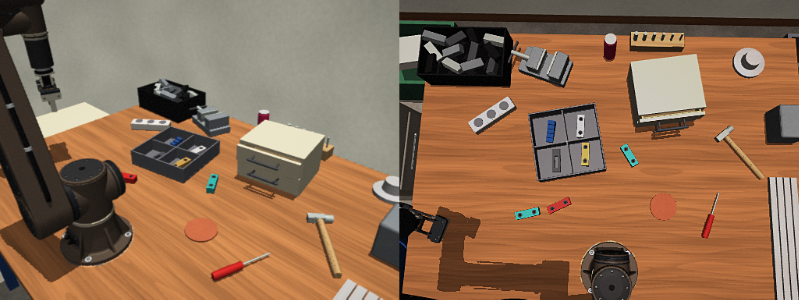

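Run:
```python
from h import *
np.set_printoptions(precision=4,suppress=True)
im=ctrl.snapshot("top"); ctrl.snapshot("side")
print("handle",tri([("top",166.2,351.2),("side",208.5,336.)]), "at z", atz("top",166.2,351.2,.132),atz("side",208.5,336,.132))
print("bin",atz("top",185.2,215.9,.0))
print("brass tri",tri([("top",197.6,238.7),("side",208.,233)]))
def rect(t,cam,z,near=None):
  for m in ctrl.trace(t,cam)[:4]:
    c=cv2.findContours(m["mask"].astype(np.uint8),cv2.RETR_EXTERNAL,cv2.CHAIN_APPROX_NONE)[0]
    c=max(c,key=cv2.contourArea)[:,0,:]
    P=np.array([atz(cam,p[1],p[0],z)[:2] for p in c]).astype(np.float32)
    r=cv2.minAreaRect(P*1000)
    print(t,cam,round(m["conf"],2),m["bbox"],np.round(r[0],1),np.round(r[1],1),round(r[2],1), im[m["mask"]].mean(0).round() if cam=="top" else "")
for t,z in[("brass_jaw",.026),("bin",.07),("cab_drawer0_handle",.132),("cab_front",.17)]: rect(t,"top",z)
for k in [(443,118),(575,104),(588,212),(460,222)]: print("cabtop",atz("top",k[1]/1.5,k[0]/1.5,.17))
save("crop.png",im[130:260,160:400],3)
print(ctrl.get_obs()["clock"])
```

```text
handle [ 0.5697 -0.246   0.1406] at z [ 0.5694 -0.2456  0.132 ] [ 0.5846 -0.2396  0.132 ]
bin [0.5239 0.1894 0.    ]
brass tri [0.481  0.1061 0.0329]
brass_jaw top 0.87 [189.1, 255.3, 219.5, 272.1] [261.5 216.3] [30.6 99.6] 27.6 [175.  56.  53.]
brass_jaw top 0.84 [282.3, 185.7, 303.8, 212.6] [478.9 -76.6] [100.1  34.7] 31.8 [ 63. 157. 150.]
brass_jaw top 0.63 [149.2, 263.6, 182.0, 281.7] [226.7 344.6] [ 36.7 104.1] 12.3 [ 66. 153. 145.]
brass_jaw top 0.61 [230.9, 179.9, 247.0, 213.9] [479.5 112.4] [36.8 99.8] 86.0 [171. 150.  82.]
bin top 0.6 [161.7, 133.5, 266.3, 237.1] [524.1 189.6] [298.3 292.6] 11.3 [105. 100. 102.]
cab_drawer0_handle top 0.63 [307.9, 137.9, 392.0, 169.8] [ 607.6 -240. ] [ 77.4 274.1] 8.8 [119. 110.  94.]
cab_front top 0.63 [290.6, 69.5, 390.9, 167.6] [ 708.4 -211.4] [301.4 292.5] 8.3 [177. 173. 157.]
cabtop [ 0.8395 -0.0659  0.17  ]
cabtop [ 0.8761 -0.3437  0.17  ]
cabtop [ 0.6413 -0.3637  0.17  ]
cabtop [ 0.6151 -0.1017  0.17  ]
1.2
```

View pics/crop.png

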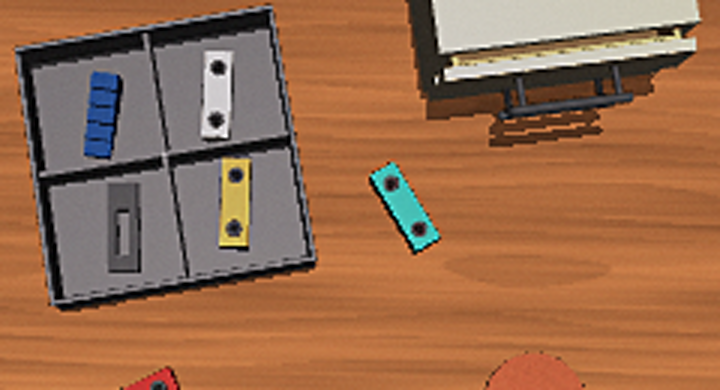

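Candidates (top, col,row): yellow jaw in bin (239,198), aluminium jaw in bin (232,162), teal (296,200), teal (164,273), red (204,263). The crop shows the yellow one in the bin's near-right compartment, so that is the brass jaw. The cabinet handle is at about (350,165). Moving over towards the handle.

Call:
send_rows([
  [[0.5, -0.5, 0.1, 0.1], [0.8, -0.8, 0.15, 0.15], [1, -1, 0.15, 0.2], [1, -1, 0.15, 0.29], [1, -1, 0.15, 0.29]],
], jaw=0)

```text
clock: 1.82
tool_pos: [0.4036, 0.442, 0.2573]
orientation: [-180.0, -0.0, 7.5]
force: [0.1, 0.9, 0.1]
opening: 0.043
gripper_force: 0.0
```

Call:
send_rows([
  [[0.15, -0.3, 0, 0], [0.3, -0.6, 0, 0], [0.4, -0.85, 0, 0], [0.5, -1, 0, 0]],
])

```text
clock: 2.33
tool_pos: [0.5025, 0.2415, 0.2571]
orientation: [-180.0, -0.0, 7.4]
force: [1.6, 1.2, -0.3]
opening: 0.0036
gripper_force: 0.0
```

Call:
send_rows([
  [[0, -0.3, 0, 0], [0, -0.6, 0, 0], [0, -0.9, 0, 0], [0, -1, 0, 0]],
])

```text
clock: 2.82
tool_pos: [0.5015, 0.0413, 0.257]
orientation: [-180.0, -0.0, 7.4]
force: [0.8, -1.1, 0.3]
opening: -0.0
gripper_force: 0.0
```

Call:
send_rows([
  [[0, -0.3, 0, 0], [0, -0.6, 0, 0], [0, -0.9, 0, 0], [0, -1, 0, 0]],
])

```text
clock: 3.32
tool_pos: [0.5014, -0.1587, 0.2566]
orientation: [180.0, 0.0, 7.4]
force: [-0.3, 1.2, -0.4]
opening: 0.0001
gripper_force: 0.0
```

Call:
send_rows([
  [[0, -0.2, 0, 0], [0, -0.43, 0, 0], [0, -0.43, 0, 0], [0, -0.43, 0, 0]],
])

```text
clock: 3.82
tool_pos: [0.5017, -0.242, 0.2564]
orientation: [-180.0, 0.0, 7.5]
force: [-0.1, 0.1, -0.4]
opening: 0.0003
gripper_force: 0.0
```

Run:
```python
from h import *
np.set_printoptions(precision=4,suppress=True)
o=ctrl.get_obs();print(o["clock"],o["tool_pos"],o["orientation"],o["opening"],o["joint_pos"])
im=ctrl.snapshot("wrist");save("w1.png",im,1.5)
for t in["cab_drawer0_handle","cab_front","drawer_floor"]:
  for z in ctrl.spot_point(t,"wrist")[:2]: print(t,z,atz("wrist",*z["pixel"],.132 if "handle" in t else .17))
for m in ctrl.trace("cab_drawer0_handle","wrist")[:2]: print(m["bbox"],m["conf"])
```

```text
3.825 [ 0.5017 -0.242   0.2564] [-179.9892    0.0102    7.4682] 0.0003186055865418653 [ -5.6124   8.3905 -11.7275  -0.0087 -69.8943 103.0836]
cab_drawer0_handle {'pixel': [103.9, 271.3], 'conf': 0.71} [ 0.5793 -0.2427  0.132 ]
cab_front {'pixel': [32.9, 272.1], 'conf': 0.79} [ 0.6383 -0.2336  0.17  ]
[126.1, 34.2, 412.2, 114.4] 0.76
```

View pics/w1.png

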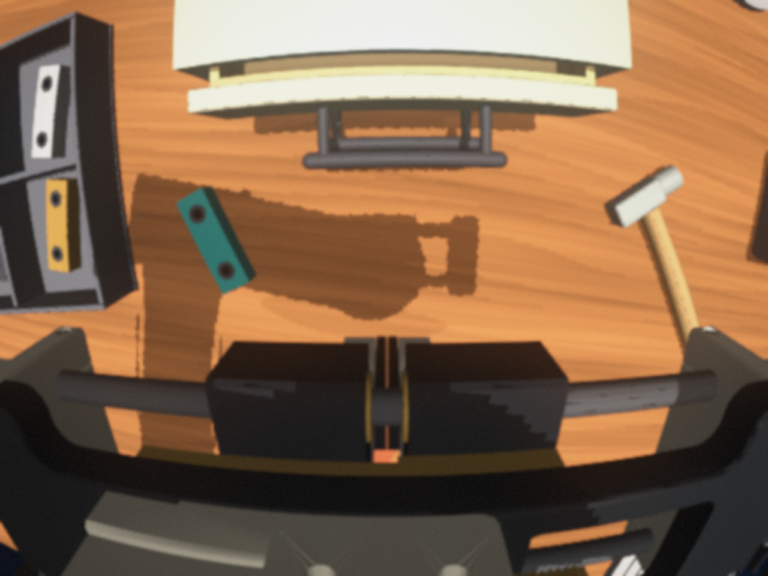

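The wrist view shows the bar at about (405,159) in the enlarged picture, parallel to the fingers' line, so yaw 7.5° fits. I'll drop to just above the gap behind the bar and check once more.

Call:
send_rows([
  [[0.25, 0, -0.1, 0], [0.475, 0.01, -0.3, 0], [0.475, 0.01, -0.455, 0], [0.475, 0.01, -0.455, 0], [0.475, 0.01, -0.455, 0]],
])

```text
clock: 4.7
tool_pos: [0.5975, -0.2399, 0.1672]
orientation: [179.9, -0.1, 7.6]
force: [0.1, -0.2, 0.3]
opening: 0.0006
gripper_force: 0.0
```

Run:
```python
from h import *
np.set_printoptions(precision=4,suppress=True)
o=ctrl.get_obs();print(o["clock"],o["tool_pos"],o["force"])
im=ctrl.snapshot("wrist")
c=ctrl.calibration("wrist");K=c["mtx"]
def pr(p):
    q=R(c).T@(np.array(p)-c["eye"])*[1,-1,-1];th=np.arctan2(np.hypot(q[0],q[1]),q[2]);s=th/np.hypot(q[0],q[1])
    return int(K[0,2]+K[0,0]*q[0]*s),int(K[1,2]+K[1,1]*q[1]*s)
print("tcp px",pr(o["tool_pos"]))
im=im.copy();cv2.circle(im,pr(o["tool_pos"]),2,(255,0,0),-1)
ux=np.array([np.cos(.131),np.sin(.131),0]);uy=np.array([-ux[1],ux[0],0])
h=np.array([.577,-.2427,.132])
for s in(-.06,0,.06): cv2.circle(im,pr(h+uy*s),2,(255,0,0),-1)
for t in["cab_drawer0_handle","cab_front"]:
  for z in ctrl.spot_point(t,"wrist")[:2]: print(t,z,atz("wrist",*z["pixel"],.132 if "handle" in t else .17))
save("w2.png",im,1.5)
im=ctrl.snapshot("side");save("s2.png",im[100:300,230:440],3)
```

```text
4.7 [ 0.5975 -0.2399  0.1672] [ 0.0522 -0.1846  0.2655]
tcp px (259, 238)
cab_drawer0_handle {'pixel': [240.7, 260.8], 'conf': 0.55} [ 0.579  -0.2437  0.132 ]
cab_drawer0_handle {'pixel': [137.9, 1.4], 'conf': 0.3} [ 0.6342 -0.0094  0.132 ]
cab_front {'pixel': [170.8, 258.8], 'conf': 0.69} [ 0.6386 -0.2341  0.17  ]
```

View pics/w2.png

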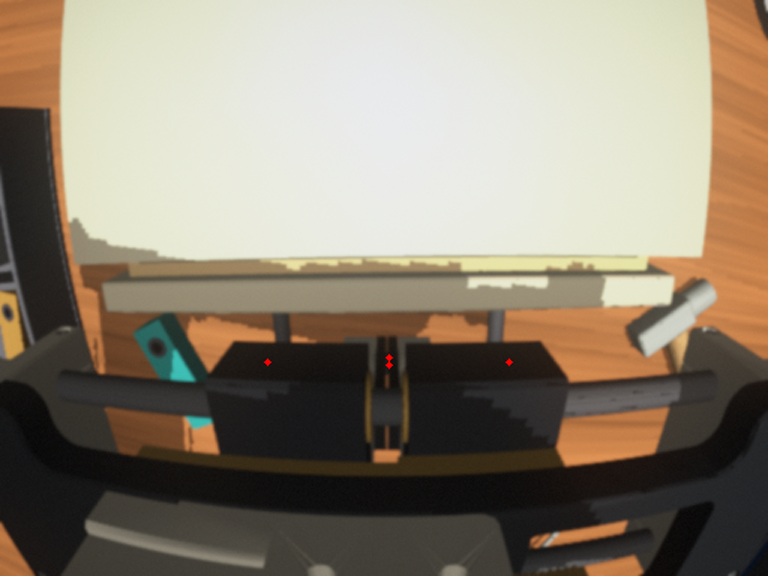

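View pics/s2.png

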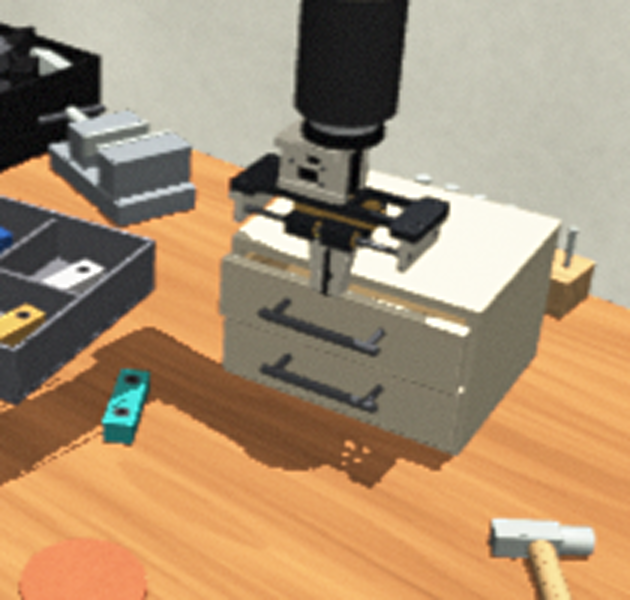

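The pictures show the closed fingers just above the gap between bar and drawer front. Two wrist fixes agree (bar x ≈ 0.578), so I can go down.

Call:
send_rows([
  [[0, 0, -0.06, 0], [0, 0, -0.12, 0], [0, 0, -0.18, 0], [0, 0, -0.24, 0], [0, 0, -0.26, 0], [0, 0, -0.26, 0]],
])

```text
clock: 5.65
tool_pos: [0.5969, -0.24, 0.1132]
orientation: [-180.0, 0.0, 7.5]
force: [-0.8, 0.8, -0.4]
opening: 0.0003
gripper_force: 0.0
```

Call:
send_rows([
  [[-0.05, -0.007, 0, 0], [-0.12, -0.016, 0, 0], [-0.2, -0.026, 0, 0], [-0.28, -0.037, 0, 0], [-0.36, -0.047, 0, 0], [-0.44, -0.058, 0, 0], [-0.52, -0.068, 0, 0], [-0.6, -0.079, 0, 0], [-0.68, -0.09, 0, 0], [-0.74, -0.097, 0, 0], [-0.77, -0.101, 0, 0], [-0.77, -0.101, 0, 0]],
])

```text
clock: 7.15
tool_pos: [0.4424, -0.2601, 0.1135]
orientation: [-180.0, 0.0, 7.5]
force: [0.1, -0.9, -0.1]
opening: 0.0003
gripper_force: 0.0
```

Call:
send_rows([
  [[0.03, 0.004, 0, 0], [0.03, 0.004, 0.2, 0], [0.03, 0.004, 0.5, 0], [0.03, 0.004, 0.6, 0], [0.03, 0.004, 0.6, 0]],
])

```text
clock: 7.78
tool_pos: [0.4504, -0.2594, 0.2353]
orientation: [179.9, -0.2, 7.5]
force: [-0.0, -0.1, -0.5]
opening: 0.0007
gripper_force: 0.0
```

Call:
send_rows([
  [[0, 0.25, 0, -0.05], [0, 0.5, 0, -0.1], [0, 0.75, 0, -0.134], [0, 1, 0, -0.134]],
], jaw=0.65)

```text
clock: 8.28
tool_pos: [0.4484, -0.0577, 0.2324]
orientation: [180.0, 0.1, -4.1]
force: [0.0, 0.3, 0.4]
opening: 0.0352
gripper_force: 0.0
```

Call:
send_rows([
  [[0.05, 0.25, 0, 0], [0.1, 0.5, 0, 0], [0.13, 0.75, 0, 0], [0.16, 0.84, 0, 0], [0.16, 0.84, 0, 0]],
])

```text
clock: 8.9
tool_pos: [0.4808, 0.1096, 0.2322]
orientation: [179.9, 0.1, -3.9]
force: [-0.1, -0.4, -0.2]
opening: 0.0568
gripper_force: 0.0
```

```bash
cat >> h.py <<'E'
def rect(m,cam,z,c=None):
    q=cv2.findContours(m.astype(np.uint8),cv2.RETR_EXTERNAL,cv2.CHAIN_APPROX_NONE)[0]
    q=max(q,key=cv2.contourArea)[:,0,:]
    P=np.array([atz(cam,p[1],p[0],z)[:2] for p in q]).astype(np.float32)
    return [np.round(x,1) for x in cv2.minAreaRect(P*1000)]
E
python3 - <<'E'
from h import *
np.set_printoptions(precision=4,suppress=True)
o=ctrl.get_obs();print(o["clock"],o["tool_pos"],o["orientation"],o["opening"])
t=ctrl.snapshot("top");w=ctrl.snapshot("wrist")
cv2.imwrite("pics/b.png",cv2.resize(np.hstack([t,w])[:,:,::-1],None,fx=.78,fy=.78))
for z in ctrl.trace("brass_jaw","wrist")[:4]: print(z["conf"],z["bbox"],w[z["mask"]].mean(0).round(),rect(z["mask"],"wrist",.032))
for z in ctrl.spot_point("brass_jaw","wrist")[:4]: print(z, atz("wrist",*z["pixel"],.006))
for n,c,h in(("cab_drawer0_handle","top",.132),("drawer_floor","top",.095),):
  for z in ctrl.spot_point(n,c)[:2]: print(n,z, atz(c,*z["pixel"],h))
E
```

```text
8.9 [0.4808 0.1096 0.2322] [179.9103   0.1211  -3.893 ] 0.0568251163891038
0.96 [190.4, 285.2, 230.4, 306.2] [158.  46.  40.] [array([292., 195.]), array([65. , 41.9]), np.float64(89.0)]
0.87 [241.4, 123.5, 272.6, 203.3] [189. 161. 104.] [array([484., 111.]), array([ 32.3, 101.1]), np.float64(89.6)]
0.61 [368.1, 118.8, 418.8, 189.5] [126. 201. 192.] [array([485. , -70.8]), array([104.5,  37.4]), np.float64(31.7)]
{'pixel': [297.9, 201.0], 'conf': 0.97} [0.2658 0.2159 0.006 ]
{'pixel': [160.0, 254.9], 'conf': 0.65} [0.483  0.1121 0.006 ]
{'pixel': [151.5, 390.1], 'conf': 0.59} [ 0.4845 -0.0774  0.006 ]
cab_drawer0_handle {'pixel': [212.2, 358.3], 'conf': 0.83} [ 0.4249 -0.2652  0.132 ]
drawer_floor {'pixel': [180.5, 349.4], 'conf': 0.6} [ 0.5309 -0.2474  0.095 ]
```

View pics/b.png

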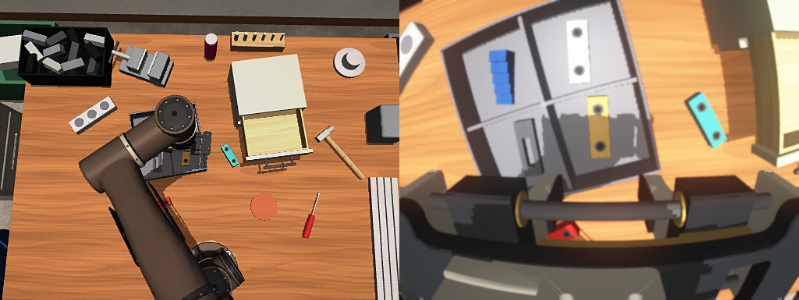

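Top view: the upper drawer is open by about 150 mm. Wrist view: the brass jaw lies between the open fingers' projection, at about (0.484, 0.111). I'll descend in two stages.

Call:
send_rows([
  [[0.015, 0.01, -0.25, 0.01], [0.015, 0.01, -0.5, 0.01], [0.015, 0.01, -0.7, 0.01], [0.015, 0.01, -0.8, 0.01], [0.015, 0.01, -0.8, 0.01]],
])

```text
clock: 9.82
tool_pos: [0.483, 0.1095, 0.0724]
orientation: [179.9, 0.1, -3.2]
force: [-0.7, -0.0, 0.9]
opening: 0.057
gripper_force: 0.0
```

Call:
send_rows([
  [[0, 0, -0.1, 0], [0, 0, -0.2, 0], [0, 0, -0.26, 0], [0, 0, -0.29, 0], [0, 0, -0.29, 0]],
])

```text
clock: 10.45
tool_pos: [0.4841, 0.1107, 0.0158]
orientation: [-180.0, -0.0, -3.1]
force: [-1.3, -0.6, 0.7]
opening: 0.0567
gripper_force: 0.0
```

Call:
send_rows([
  [[0, 0, -0.022, 0], [0, 0, -0.022, 0], [0, 0, -0.022, 0]],
])

```text
clock: 10.82
tool_pos: [0.484, 0.1107, 0.0113]
orientation: [-180.0, -0.0, -3.1]
force: [0.6, -0.6, -0.4]
opening: 0.0568
gripper_force: 0.0
```

Call:
send_rows([
  [[0, 0, 0, 0], [0, 0, 0, 0], [0, 0, 0, 0], [0, 0, 0, 0], [0, 0, 0, 0], [0, 0, 0, 0]],
], jaw=0)

```text
clock: 11.58
tool_pos: [0.4839, 0.1106, 0.0112]
orientation: [180.0, 0.0, -3.1]
force: [-0.2, -0.4, 1.0]
opening: 0.0322
gripper_force: 29.5
```

Held (opening 32 mm, 29 N). Lift and carry.

Call:
send_rows([
  [[0, 0, 0.05, 0], [0, 0, 0.15, 0], [0, 0, 0.3, 0], [0, 0, 0.5, 0], [0, 0, 0.7, 0], [0, 0, 0.9, 0], [0, 0, 1, 0], [0, 0, 1, 0]],
])

```text
clock: 12.58
tool_pos: [0.4839, 0.1109, 0.2123]
orientation: [-179.9, -0.1, -3.2]
force: [-0.6, 0.4, -7.5]
opening: 0.032
gripper_force: 29.5
```

Call:
send_rows([
  [[0, -0.1, 0.05, 0.02], [0.03, -0.25, 0.1, 0.04], [0.06, -0.4, 0.1, 0.06], [0.09, -0.55, 0.1, 0.08], [0.12, -0.7, 0.1, 0.1], [0.12, -0.85, 0.1, 0.123], [0.12, -0.9, 0.1, 0.123]],
])

```text
clock: 13.45
tool_pos: [0.5065, -0.0707, 0.229]
orientation: [-180.0, 0.2, 7.3]
force: [-0.3, -0.5, -7.5]
opening: 0.0324
gripper_force: 29.5
```

Call:
send_rows([
  [[0.02, -0.1, 0, 0], [0.05, -0.25, 0, 0], [0.08, -0.4, 0, 0], [0.1, -0.6, 0, 0], [0.12, -0.75, 0, 0], [0.12, -0.86, 0, 0], [0.12, -0.89, 0, 0], [0.12, -0.89, 0, 0]],
])

```text
clock: 14.45
tool_pos: [0.5315, -0.2469, 0.2301]
orientation: [-179.9, 0.1, 7.4]
force: [0.2, 0.4, -7.7]
opening: 0.0322
gripper_force: 29.5
```

Run:
```python
from h import *
np.set_printoptions(precision=4,suppress=True)
o=ctrl.get_obs();print(o["clock"],o["tool_pos"],o["orientation"],o["opening"],o["gripper_force"])
s=ctrl.snapshot("side");w=ctrl.snapshot("wrist");ctrl.snapshot("top")
cv2.imwrite("pics/c.png",cv2.resize(np.hstack([s,w])[:,:,::-1],None,fx=.78,fy=.78))
for n,c,h in(("cab_drawer0_handle","top",.132),("cab_drawer0_handle","wrist",.132),("drawer_floor","top",.095),("drawer_floor","wrist",.095),("cab_front","wrist",.17)):
  for z in ctrl.spot_point(n,c)[:1]: print(n,c,z, atz(c,*z["pixel"],h))
```

```text
14.45 [ 0.5315 -0.2469  0.2301] [-179.949     0.0849    7.3849] 0.03215240263302073 29.506636261940002
cab_drawer0_handle top {'pixel': [210.9, 358.0], 'conf': 0.58} [ 0.4289 -0.2643  0.132 ]
drawer_floor top {'pixel': [180.2, 347.4], 'conf': 0.81} [ 0.5317 -0.241   0.095 ]
cab_front wrist {'pixel': [63.8, 262.0], 'conf': 0.97} [ 0.6377 -0.235   0.17  ]
```

View pics/c.png

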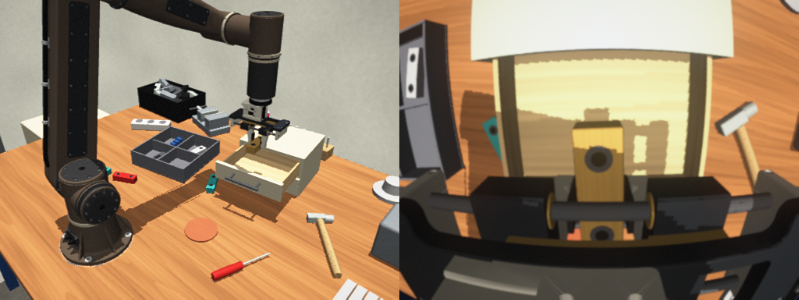

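Side and wrist views: the jaw is held level over the open drawer. I'll move it 10 mm deeper and lower it, creeping at the end.

Call:
send_rows([
  [[0.05, 0.007, -0.05, 0], [0.05, 0.007, -0.2, 0], [0.05, 0.007, -0.35, 0], [0.05, 0.007, -0.48, 0], [0.05, 0.007, -0.57, 0], [0.05, 0.007, -0.61, 0], [0.05, 0.007, -0.61, 0]],
])

```text
clock: 15.72
tool_pos: [0.542, -0.2459, 0.1086]
orientation: [-180.0, 0.1, 7.4]
force: [-0.1, -0.1, -7.2]
opening: 0.032
gripper_force: 29.5
```

Call:
send_rows([
  [[0, 0, -0.01, 0], [0, 0, -0.018, 0], [0, 0, -0.024, 0], [0, 0, -0.03, 0], [0, 0, -0.03, 0]],
])

```text
clock: 16.35
tool_pos: [0.5419, -0.2459, 0.1031]
orientation: [-180.0, 0.0, 7.4]
force: [1.0, -0.3, -6.7]
opening: 0.0321
gripper_force: 29.5
```

Call:
send_rows([
  [[0, 0, -0.007, 0], [0, 0, -0.013, 0], [0, 0, -0.013, 0], [0, 0, -0.013, 0]],
])

```text
clock: 16.85
tool_pos: [0.542, -0.2459, 0.1006]
orientation: [180.0, -0.0, 7.4]
force: [0.6, -0.1, -6.8]
opening: 0.0319
gripper_force: 29.5
```

Call:
send_rows([
  [[0, 0, -0.005, 0], [0, 0, -0.009, 0], [0, 0, -0.009, 0], [0, 0, -0.009, 0]],
])

```text
clock: 17.35
tool_pos: [0.543, -0.2459, 0.1002]
orientation: [180.0, -0.1, 7.5]
force: [-1.8, 3.3, 6.2]
opening: 0.0318
gripper_force: 29.5
```

It is resting on the drawer floor: the force changed from −7 to +6 N at the expected height. Release and lift.

Call:
send_rows([
  [[0, 0, 0.002, 0], [0, 0, 0.002, 0], [0, 0, 0.002, 0], [0, 0, 0.002, 0], [0, 0, 0.002, 0]],
], jaw=0.65)

```text
clock: 17.98
tool_pos: [0.5419, -0.246, 0.0991]
orientation: [180.0, 0.0, 7.4]
force: [0.6, 0.3, -0.8]
opening: 0.057
gripper_force: 0.0
```

Call:
send_rows([
  [[0, 0, 0.05, 0], [0, 0, 0.15, 0], [0, 0, 0.35, 0], [0, 0, 0.6, 0], [0, 0, 0.8, 0], [0, 0, 0.9, 0], [0, 0, 0.9, 0]],
])

```text
clock: 18.85
tool_pos: [0.5427, -0.2462, 0.2818]
orientation: [179.9, -0.2, 7.4]
force: [-1.1, 0.2, -0.5]
opening: 0.0568
gripper_force: 0.0
```

Run:
```python
from h import *
np.set_printoptions(precision=4,suppress=True)
o=ctrl.get_obs();print(o["clock"],o["tool_pos"],o["opening"],o["force"])
s=ctrl.snapshot("side");w=ctrl.snapshot("wrist")
cv2.imwrite("pics/d.png",cv2.resize(np.hstack([s,w])[:,:,::-1],None,fx=.78,fy=.78))
for z in ctrl.trace("brass_jaw","wrist")[:3]: print(z["conf"],z["bbox"],w[z["mask"]].mean(0).round(),rect(z["mask"],"wrist",.121))
```

```text
18.85 [ 0.5427 -0.2462  0.2818] 0.05681442980104241 [-1.0611  0.214  -0.4669]
0.68 [124.6, 148.7, 151.1, 214.7] [ 61. 108.  98.] [array([ 514.6, -105.7]), array([79.3, 30. ]), np.float64(9.6)]
0.59 [241.6, 125.8, 272.5, 217.4] [157. 131.  75.] [array([ 542.9, -243.4]), array([101.5,  33.2]), np.float64(8.1)]
```

View pics/d.png

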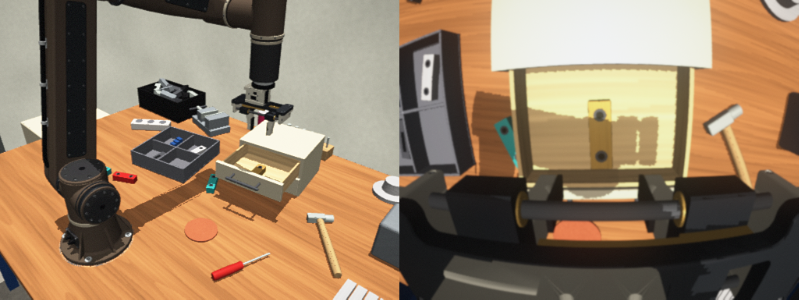

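The picture shows the brass jaw flat on the floor of the open drawer, holes up. The lower drawer is shut, the other parts are in the bin and the gripper is clear.

```bash
python3 -c "
from plant import ctrl
print(ctrl.close_job())"
```

```text
the job is handed in; nothing more can be done
None
```

I handed the job in at about 19 s with no verdict returned: the last pictures show the brass jaw flat, holes up, in the upper drawer (about 150 mm open), with the lower drawer shut and the other three parts apparently undisturbed in the bin.

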